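# Test the emergency stop and re-arm it

### The arm

A 6-joint arm with a two-finger parallel gripper is mounted at the origin on a cart in front of the work surface, level with it; the furniture and walls round the work are solid. World frame = base frame: x ahead of the robot, y to its left, z up, the work surface at z = 0. Lengths are in m, angles in rad, forces in N, time in s.
With the tool pointing down it reaches from about 0.225 to 0.725 m from the base axis. Payload 3.1 kg.
Tool frame: the origin (TCP) lies at the very end of the fingers, on their centre line; the grasp point (between the pads) lies 19 mm behind it; z points along the fingers, y is the line along which they close (so a half turn about z gives the same grasp; the last joint's range is limited). The gripper opens to 85 mm and grips with 20 to 120 N. Pads are 22 mm wide; open, the fingers measure 114 mm over their backs; the gripper's body (76 mm by 85 mm) begins 54 mm behind the grasp point. The pads swing forward as they close: fully open they stand 13 mm farther back than shut.
Start: joints at [-1.326, 0.048, 0.099, 1.622, 0, 1.443], TCP at [0.191, -0.489, 0.231] pointing down, gripper open.
Joint ranges: [-2.91, 2.91], [-0.99, 1.94], [-1.21, 1.42], [-2.12, 2.29], [-1.49, 1.47], [-3.14, 3.14]. Speed limits (rad/s): [2.79, 2.79, 3.14, 3.14, 3.14, 3.14].

### API

Orientations are given as a unit quaternion [x, y, z, w].
In Python, from plant import arm, optics, boxes_of, place_of gives the robot as it stands. The module is installed in compiled form; this text tells all that it offers.
- The arm moves only by the tool send_rows, never from a script. Its argument "targets" is a list of rows, each a list of 7 numbers: the turn, a rotation vector about the tool's x, y, z in rad, then the shift along the tool's x, y, z in cm, then the opening, from 0 (shut) to 1 (fully open). In form: [[ax, ay, az, tx, ty, tz, jaw], ...]. A call has 1 to 12 rows; each row shifts and turns the commanded pose from where the row before left it, along the tool's axes as they then stand; what a row does not reach is not made up. A row lasts 1/8 s, in which the tool goes at most 62.5 mm and 10.7 degrees, less where a joint would pass 70% of its speed; a pose out of reach is approached as far as the arm can. A call is refused whole if a number of a shift passes 6.25 or a number of a turn 0.188, either way. A call with a gripper value outside its range is refused whole. The fingers move at their own pace and stop on an object; "squeeze" is the grip in N (left out, the last holds). Time passes only in rows, so rows that do not move let the fingers close. It gives the time, the measured TCP pose, the force, the opening and the grip force at its end, in the units of the state.
- arm.get_state(): the state, without advancing time (a new reading comes with each control period).
- optics.read_camera(name): name is "scene" or "top" or "wrist"; returns a dict with "color" (384x512x3 uint8, red, green, blue), "depth" (384x512 float32, m along the optical axis (not along the pixel's ray), 0 where there is no reading), "fx", "fy", "cx", "cy" (pixels), "R" (3x3) and "t" (3): a world point X has camera coordinates R X + t; the wrist camera has in their place "T_tool_cam" (4x4, takes a point from camera to tool coordinates, whose origin is the TCP and whose axes are the flange's). Camera axes: x right, y down, z forward; pixel columns grow to the right and rows downward; lengths in m; the calibration is good to about 2 mm. A picture is of the moment at which its call begins: read the wrist's pose just before it.
- arm.sign_off(): hands the job in; it is judged then, once.
Trained networks look in a picture, given as the dict that the camera call returned (one of the last four; its "shot" number tells which), for a name from the list of things; names that differ only in an ending like _2 or _b are one class to them, and where a whole thing is asked for, a point or a joint stands for the part that bears it (a point fixed in the world has none). Each returns a list of dicts, best first, with "score" (0 to 1); they miss things now and then, are a little off and sometimes report something else, mostly with a low value. They report only what shows in the picture. A call takes as long as a camera call.
- boxes_of(thing, picture): "box" ([left, top, right, bottom] in pixels, round what is visible of it).
- place_of(thing, picture): "position" ([column, row] in pixels: a listed point, or the origin of a listed thing).
The state is a dict: "t": time; "q": joint angles; "joint_velocities": joint speeds; "joint_efforts": joint torques, N m; "position": TCP position; "ee_rot": TCP orientation; "wrist_force": force on the tool from outside, world axes, zero at the start; "ft_torque": the same for the moment, N m; "opening": opening from 0.0 (shut) to 1.0 (fully open); "grasp_force": force on a finger pad.
Only numpy, scipy, OpenCV 4.12 (cv2) and the standard library are available. Lean on these libraries where they do the work, as an engineer would, in place of code of your own. Each camera call takes 0.05 s, during which the arm holds its last target. There are 200 camera calls.

### The job

Test the emergency stop on the bench and re-arm it: with the fingertips, push the big red mushroom button down until it latches and stays down by itself, and take the fingers off it. Then release it by pushing one of its lobes sideways, clockwise as seen from above, until the button pops back up, and after that press the green button on the grey box fully in and let go. Do not grip or pinch the red button, and leave everything else where it is.

Things in the scene. Friction and masses are not known exactly. Their poses are not given: they have to be found in the camera images.
- estop: emergency stop station, fixed to the bench: round yellow housing with a black foot, 100 mm diameter, its lid 55 mm above the bench; origin at the centre of its underside, z up, yaw differs from run to run. A 4 mm black collar of 50 mm diameter lies on the lid under the red cap.
- stop_top (a point): centre of the top of the red mushroom cap, on its axis: the place to press. The cap is a dome of 60 mm diameter and 30 mm height with three lobes round its rim, 120 degrees apart; the lobes' tops lie 8 mm below this point and their undersides 30 mm below it. Between neighbouring lobes is a gap about 50 mm wide, open down to the lid. With the button out this point is 103 mm above the bench and the cap's underside 18 mm above the lid.
- stop_lobe1 (a point): middle of a lobe of the red cap, half-way up it (43 mm from the cap's axis, 11 mm above the cap's underside; the lobe reaches to 50 mm from the axis, is 22 mm wide sideways and 22 mm high). The frame's z is up and turns with the cap. With the cap untwisted this lobe points along the station's +y; to twist, stand a fingertip in the gap on its counter-clockwise side (seen from above) and push clockwise round the axis.
- stop_lobe2 (a point): middle of a lobe of the red cap, half-way up it (43 mm from the cap's axis, 11 mm above the cap's underside; the lobe reaches to 50 mm from the axis, is 22 mm wide sideways and 22 mm high). The frame's z is up and turns with the cap. This one lies 120 degrees counter-clockwise of lobe 1.
- stop_lobe3 (a point): middle of a lobe of the red cap, half-way up it (43 mm from the cap's axis, 11 mm above the cap's underside; the lobe reaches to 50 mm from the axis, is 22 mm wide sideways and 22 mm high). The frame's z is up and turns with the cap. This one lies 240 degrees counter-clockwise of lobe 1.
- stop_plunger (a joint): how far the red button is pushed in, m: 0 out, 0.0105 hard stop. Sprung upward; pushing it in takes 2 to 5 N, most just before it snaps into its latch at about 0.006, and far more at the hard stop. Once latched it stays at about 0.0085 when let go; pushed in less than about 0.006 it springs out again. Pushing it to the hard stop is the sure way and does no harm.
- stop_twist (a joint): twist of the red cap, rad, clockwise from above positive: 0 at rest, stop at 0.9. A spring turns it back to 0 when let go; turning takes 0.04 to 0.14 N m (1 to 4 N at a lobe). Latched down, it frees the latch at about 0.45 to 0.6 rad and the cap then springs up about 8.5 mm.
- reset_box: fixed grey box with a black foot, 64 x 64 mm, its lid 45 mm above the bench, carrying the green button; origin at the centre of its underside, z up.
- reset_top (a point): centre of the top of the green push button (30 mm diameter, in the middle of the grey box's lid, 67 mm above the bench when out; a black rim round it, 46 mm across, lies 10 mm lower).
- reset (a joint): how far the green button is pushed in, m: 0 out, 0.006 fully in, which takes 5 N; it springs back.
- terminal_strip: bystander: loose white terminal strip, 20 x 84 x 16 mm, lying to the right of the stations; origin under its centre.
- lamp_box: bystander: loose small white and grey lamp carton, 52 x 52 x 62 mm, behind the stations; origin under its centre.
- tape_measure: bystander: loose yellow tape measure, 40 x 75 x 62 mm, behind the stations; origin under its centre.
- tape_red: bystander: loose roll of red tape, 58 mm diameter, 19 mm high, on the left front part of the bench; origin under its centre.

How it is judged:
On the way, in this order (a step that is already met when the one before it is completed fails the run):
1. the red button is latched down with the fingers off it (value of joint stop_plunger above 0.007 m and contact force between each of the arm, the fingers and estop below 0.3 N), for 0.2 s.
2. the red button was twisted and has popped up again (value of joint stop_plunger below 0.002 m), for 0.1 s.
3. the green button is pressed in with the red button out (value of joint reset above 0.0045 m and value of joint stop_plunger below 0.002 m), for 0.05 s.
4. the green button is let go (value of joint reset below 0.001 m), for 0.1 s.
At the end, for the whole second after the job is handed in: the red button is out again (pushed in less than 2 mm) and turned back to rest (under 0.15 rad), the green button has been pressed at least 4.5 mm and is out again (under 1 mm), and the four bystanders lie still, less than 15 mm from where they were (value of joint stop_plunger below 0.002 m and value of joint stop_twist below 0.15 rad and value of joint reset below 0.001 m and linear speed of each of terminal_strip, lamp_box, tape_measure, tape_red below 0.02 m/s and distance of each of terminal_strip, lamp_box, tape_measure, tape_red from where it was at the start of the episode below 0.015 m); the robot touches nothing.
It fails at once if the green button is pressed while the red one is latched down (value of joint reset above 0.003 m and value of joint stop_plunger above 0.006 m).
It fails at once if the red button's lobes are pinched: pushed on from both sides at once ((contact force between the fingers and stop_twist_c1 above 2 N or contact force between the fingers and stop_twist_c3 above 2 N or contact force between the fingers and stop_twist_c5 above 2 N) and (contact force between the fingers and stop_twist_c2 above 2 N or contact force between the fingers and stop_twist_c4 above 2 N or contact force between the fingers and stop_twist_c6 above 2 N)).
It fails at once if a bystander is moved or lifted by more than 15 mm (distance of any of terminal_strip, lamp_box, tape_measure, tape_red from where it was at the start of the episode above 0.015 m).
It also fails if it takes over 70 s, if anything falls off the work surface, if the arm or the gripper's body presses on something with over 40 N, if the wrist force passes 120 N, or if a joint passes its speed limit or range.

## Working session

There is one attempt and no reset: what is moved stays moved. The work goes in short steps, Python scripts to look and compute and a tool call to move; the robot and the scene stay as the last step left them, time stands still between calls to the robot, and variables do not carry over. Pictures are saved under pics/ and viewed, at most 10 in all, crops included, and the job is handed in when it is done.

Besides the shell and the picture viewer there is one more tool, called after "Emit:" as name(argument=value, ...) on one line, values as JSON. send_rows: Moves the arm, as the interface text tells. Its arguments: {"type":"object","properties":{"targets":{"type":"array","items":{"type":"array","items":{"type":"number"}}},"squeeze":{"type":"number"}},"required":["targets"]}

```bash
mkdir -p pics
cat > h.py <<'E'
import numpy as np, cv2
from plant import arm, optics, boxes_of, place_of
def ray_z(p,uv,z):
    R=np.array(p["R"]);t=np.array(p["t"]);c=-R.T@t
    d=R.T@np.array([(uv[0]-p["cx"])/p["fx"],(uv[1]-p["cy"])/p["fy"],1.])
    return c+d*(z-c[2])/d[2]
E
python3 - <<'E'
from h import *
s=arm.get_state(); print(s["t"],s["position"],s["ee_rot"],s["wrist_force"],s["opening"])
ims=[]
Z=dict(stop_top=.103,stop_lobe1=.084,stop_lobe2=.084,stop_lobe3=.084,reset_top=.067,terminal_strip=0,lamp_box=0,tape_measure=0,tape_red=0,estop=0,reset_box=0)
for c in ["top","scene"]:
    p=optics.read_camera(c); im=p["color"][:,:,::-1].copy()
    for n,z in Z.items():
        for r in place_of(n,p)[:3]:
            if r["score"]<.3: continue
            u=r["position"]; print(c,n,round(r["score"],2),np.round(u,1),np.round(ray_z(p,u,z),4))
            cv2.circle(im,tuple(int(round(v)) for v in u),2,(255,0,255),-1)
    cv2.imwrite(f"pics/{c}1.png",im)
E
```

```text
0.0 [ 0.19103724 -0.48833642  0.23010678] [ 9.82681034e-01  1.85301241e-01 -6.90720008e-05 -1.19639719e-03] [-0.23297564  0.24410496  0.82090154] 0.9976904606580765
top stop_top 0.64 [294.4 193.8] [ 0.5648 -0.0866  0.103 ]
top stop_lobe1 0.8 [297.9 212. ] [ 0.5228 -0.0968  0.084 ]
top stop_lobe1 0.75 [279.3 187.7] [ 0.5815 -0.053   0.084 ]
top stop_lobe1 0.72 [310.5 183.6] [ 0.5911 -0.1284  0.084 ]
top stop_lobe2 0.8 [297.9 212. ] [ 0.5228 -0.0968  0.084 ]
top stop_lobe2 0.75 [279.3 187.7] [ 0.5815 -0.053   0.084 ]
top stop_lobe2 0.72 [310.5 183.6] [ 0.5911 -0.1284  0.084 ]
top stop_lobe3 0.8 [297.9 212. ] [ 0.5228 -0.0968  0.084 ]
top stop_lobe3 0.75 [279.3 187.7] [ 0.5815 -0.053   0.084 ]
top stop_lobe3 0.72 [310.5 183.6] [ 0.5911 -0.1284  0.084 ]
top reset_top 0.55 [238.4 192.6] [0.5717 0.0451 0.067 ]
top terminal_strip 0.7 [330.4 232.2] [ 0.4746 -0.192   0.    ]
top lamp_box 0.75 [239.2 148.7] [0.6935 0.042  0.    ]
top lamp_box 0.75 [235. 194.] [0.5747 0.0535 0.    ]
top lamp_box 0.54 [293.6 195.7] [ 0.5695 -0.0984  0.    ]
top tape_measure 0.82 [288.6 150.9] [ 0.6873 -0.0872 -0
[... 673 characters left out ...]
0.87 [282.9 181.2] [ 0.58  -0.046  0.084]
scene stop_lobe3 0.71 [315.8 179.4] [ 0.5236 -0.095   0.084 ]
scene stop_lobe3 0.58 [293.3 165.4] [ 0.6028 -0.1299  0.084 ]
scene reset_top 0.73 [255.  296.7] [0.4324 0.2694 0.067 ]
scene reset_top 0.66 [258.2 206.4] [0.5794 0.051  0.067 ]
scene terminal_strip 0.78 [350.3 201.9] [ 0.4704 -0.1836  0.    ]
scene lamp_box 0.84 [218.  218.6] [0.6883 0.0562 0.    ]
scene tape_measure 0.75 [255.6 191.2] [ 0.6921 -0.0976  0.    ]
scene tape_red 0.62 [255.3 296.7] [0.4734 0.2119 0.    ]
scene tape_red 0.42 [354.1 202.3] [ 0.462  -0.1871  0.    ]
scene estop 0.76 [298.2 206.2] [ 0.5649 -0.0945  0.    ]
scene reset_box 0.83 [262.9 233. ] [0.5715 0.0454 0.    ]
```

View image.

View pics/top1.png

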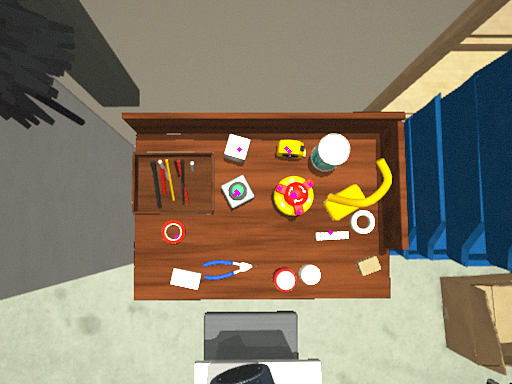

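```bash
cat >> h.py <<'E'
from scipy.spatial.transform import Rotation as Ro
def delta(pos,yaw_deg=None,quiet=False):
    "shift (cm, tool axes as they stand) and turn about tool z to reach pos / tool-x yaw, keeping the tool down"
    s=arm.get_state(); R=Ro.from_quat(s["ee_rot"]).as_matrix()
    d=R.T@(np.array(pos)-s["position"])*100
    yaw=np.degrees(np.arctan2(R[1,0],R[0,0])); 
    turn=0 if yaw_deg is None else (-(yaw_deg-yaw)+180)%360-180
    print("t",round(s["t"],2),"pos",np.round(s["position"],4),"yaw",round(yaw,1),"zaxis",np.round(R[:,2],3),"shift cm",np.round(d,2),"turn z rad",round(np.radians(turn),3),"F",np.round(s["wrist_force"],1),"open",round(s["opening"],2),"q6",round(s["q"][5],2))
E
python3 - <<'E'
from h import *
delta([.53,-.09,.25],0)
print(np.round(optics.read_camera("wrist")["T_tool_cam"],3))
E
```

```text
t 1.2 pos [ 0.1912 -0.4889  0.2313] yaw 21.4 zaxis [ 0.  0. -1.] shift cm [ 46.08 -24.81  -1.87] turn z rad 0.373 F [-0.6 -0.1  0. ] open 1.0 q6 1.44
[[ 0.    -0.96  -0.281  0.071]
 [ 1.    -0.     0.001  0.   ]
 [-0.001 -0.281  0.96  -0.142]
 [ 0.     0.     0.     1.   ]]
```

Emit:
send_rows(targets=[[0,0,0,3.5,-2.2,-0.5,0],[0,0,0,3.5,-2.2,-0.5,0],[0,0,0,3.5,-2.2,-0.5,0],[0,0,0,3.5,-2.2,-0.5,0],[0,0,0,3.5,-2.2,-0.2,0],[0,0,0,3.5,-2.2,0,0],[0,0,0,3.5,-2.2,0,0],[0,0,0,3.5,-2.2,0,0],[0,0,0,3.5,-2.2,0,0],[0,0,0,3.5,-2.2,0,0],[0,0,0,3.5,-2.2,0,0],[0,0,0,3.5,-2.2,0,0]], squeeze=20)

```text
t: 2.75
position: [0.4869, -0.0889, 0.2534]
ee_rot: [0.983, 0.185, 0.0, 0.0]
wrist_force: [0.0, 0.2, -0.5]
opening: -0.003
grasp_force: 0.0
```

Emit:
send_rows(targets=[[0,0,0.186,0,0,0,0],[0,0,0.187,0,0,0,0],[0,0,0,0,0,0,0]])

```text
t: 3.12
position: [0.4863, -0.0899, 0.2533]
ee_rot: [1.0, 0.001, -0.0, -0.0]
wrist_force: [-0.4, -0.3, -0.1]
opening: 0.005
grasp_force: 0.0
```

```bash
cat >> h.py <<'E'
def wrist():
    s=arm.get_state(); p=optics.read_camera("wrist")
    T=np.eye(4);T[:3,:3]=Ro.from_quat(s["ee_rot"]).as_matrix();T[:3,3]=s["position"]
    M=np.linalg.inv(T@np.array(p["T_tool_cam"])); p["R"]=M[:3,:3];p["t"]=M[:3,3]
    return p
def look(fn,Z,k=1):
    p=wrist(); im=p["color"][:,:,::-1].copy()
    for n,z in Z.items():
        for r in place_of(n,p)[:k]:
            u=r["position"]; print(n,round(r["score"],2),np.round(u,1),np.round(ray_z(p,u,z),4))
            cv2.circle(im,tuple(int(round(v)) for v in u),3,(255,0,255),-1)
    cv2.imwrite(fn,im); return p
E
python3 - <<'E'
from h import *
delta([.49,-.09,.25],0)
look("pics/w1.png",dict(stop_lobe1=.084),3)
p=look("pics/w1.png",dict(stop_top=.103,reset_top=.067,estop=0,stop_lobe1=.084))
E
```

```text
t 3.12 pos [ 0.4863 -0.0899  0.2533] yaw 0.1 zaxis [-0.  0. -1.] shift cm [0.37 0.01 0.33] turn z rad 0.002 F [-0.4 -0.3 -0.1] open 0.0 q6 2.82
stop_lobe1 0.87 [261.8 133.8] [ 0.5239 -0.0982  0.084 ]
stop_lobe1 0.78 [294.1  55.1] [ 0.5935 -0.1263  0.084 ]
stop_lobe1 0.62 [211.1  69.3] [ 0.5814 -0.0518  0.084 ]
stop_top 0.97 [254.6  86. ] [ 0.5665 -0.0914  0.103 ]
reset_top 0.63 [107.1  77.3] [0.5752 0.0499 0.067 ]
estop 0.58 [253.4  89.4] [ 0.5658 -0.0903  0.    ]
stop_lobe1 0.85 [210.7  68.8] [ 0.5817 -0.0517  0.084 ]
```

View pics/w1.png

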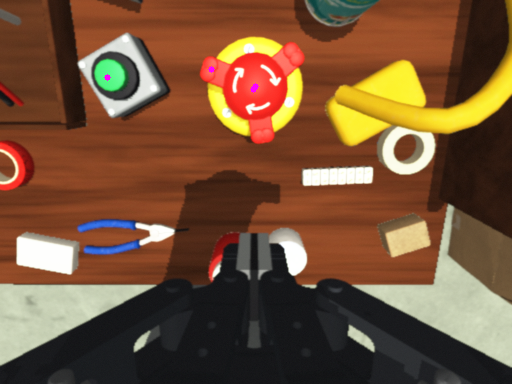

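Emit:
send_rows(targets=[[0,0,0,4.0,0.1,0,0],[0,0,0,4.0,0.1,0,0],[0,0,-0.171,0,0,1.9,0],[0,0,-0.171,0,0,1.9,0],[0,0,-0.171,0,0,1.9,0],[0,0,-0.171,0,0,1.9,0],[0,0,-0.171,0,0,1.9,0],[0,0,-0.171,0,0,1.9,0],[0,0,-0.171,0,0,1.9,0],[0,0,0,0,0,0,0]])

```text
t: 4.72
position: [0.5646, -0.0918, 0.1182]
ee_rot: [0.827, 0.563, -0.001, -0.002]
wrist_force: [-0.1, 0.5, -0.1]
opening: 0.004
grasp_force: 0.0
```

Run:
```python
from h import *
delta([.566,-.092,.092],68.6)
```

```text
t 4.72 pos [ 0.5646 -0.0918  0.1182] yaw 68.5 zaxis [-0.004  0.001 -1.   ] shift cm [0.03 0.15 2.62] turn z rad -0.002 F [-0.1  0.5 -0.1] open 0.0 q6 1.67
```

Emit:
send_rows(targets=[[0,0,0,0,0.15,0.8,0],[0,0,0,0,0,0.6,0],[0,0,0,0,0,0.4,0],[0,0,0,0,0,0.4,0],[0,0,0,0,0,0.3,0],[0,0,0,0,0,0.1,0],[0,0,0,0,0,0,0]])

```text
t: 5.6
position: [0.5679, -0.0928, 0.0945]
ee_rot: [0.826, 0.563, 0.0, 0.0]
wrist_force: [-1.2, -0.7, 1.6]
opening: -0.003
grasp_force: 1.2
```

Emit:
send_rows(targets=[[0,0,0,0,0,0.2,0],[0,0,0,0,0,0.2,0],[0,0,0,0,0,0,0]])

```text
t: 5.98
position: [0.5681, -0.0928, 0.0925]
ee_rot: [0.826, 0.563, 0.001, 0.001]
wrist_force: [-2.7, 1.4, 9.9]
opening: -0.002
grasp_force: 5.1
```

Emit:
send_rows(targets=[[0,0,0,0,0,-1.5,0],[0,0,0,0,0,-2.5,0],[0,0,0,0,0,-6,0],[0,0,0,0,0,0,0],[0,0,0,0,0,0,0]])

```text
t: 6.6
position: [0.5678, -0.0927, 0.1904]
ee_rot: [0.826, 0.563, 0.0, 0.0]
wrist_force: [-0.9, 0.5, -0.0]
opening: 0.002
grasp_force: 0.0
```

Run:
```python
from h import *
p=look("pics/w2.png",dict(stop_top=.0945,stop_lobe1=.0755),3)
d=p["depth"]; 
u,v=[int(round(x)) for x in place_of("stop_top",p)[0]["position"]]
z=np.median(d[v-4:v+5,u-4:u+5]); c=np.array([(u-p["cx"])/p["fx"]*z,(v-p["cy"])/p["fy"]*z,z]); print("top pt",p["R"].T@(c-p["t"]))
delta([.5496,-.1339,.115],68.6)
```

```text
stop_top 0.71 [252.8 189.7] [ 0.5685 -0.0902  0.0945]
stop_lobe1 0.95 [207.3 210.6] [ 0.5241 -0.0983  0.0755]
stop_lobe1 0.89 [251.2 132. ] [ 0.5825 -0.0509  0.0755]
stop_lobe1 0.87 [294.1 210.6] [ 0.5921 -0.125   0.0755]
top pt [ 0.56849501 -0.09055407  0.09414924]
t 6.8 pos [ 0.5666 -0.0924  0.1883] yaw 68.6 zaxis [-0.003  0.001 -1.   ] shift cm [-4.48 -0.04  7.33] turn z rad -0.001 F [-0.8 -0.3 -0.1] open -0.01 q6 1.67
```

View pics/w2.png

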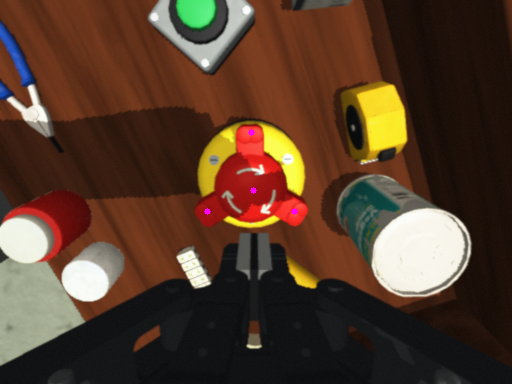

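Emit:
send_rows(targets=[[0,0,0,-4.5,0,0,0],[0,0,0,0,0,3,0],[0,0,0,0,0,3,0],[0,0,0,0,0,2.5,0],[0,0,0,0,0,2,0],[0,0,0,0,0,1.5,0],[0,0,0,0,0,0,0]])

```text
t: 7.68
position: [0.5496, -0.134, 0.0681]
ee_rot: [0.826, 0.563, -0.001, -0.002]
wrist_force: [0.5, 0.2, 0.4]
opening: -0.0
grasp_force: 0.0
```

Run:
```python
from h import *
delta([.5501,-.1334,.068],68.6)
```

```text
t 7.67 pos [ 0.5496 -0.134   0.0681] yaw 68.6 zaxis [-0.004  0.001 -1.   ] shift cm [0.07 0.03 0.01] turn z rad -0.001 F [0.5 0.2 0.4] open -0.0 q6 1.59
```

Emit:
send_rows(targets=[[0,0,0.12,0.03,-0.54,0,0],[0,0,0.12,0.03,-0.54,0,0],[0,0,0.12,0.03,-0.54,0,0],[0,0,0.12,0.03,-0.54,0,0],[0,0,0.12,0.03,-0.54,0,0],[0,0,0,0,0,0,0]])

```text
t: 8.43
position: [0.531, -0.1184, 0.0717]
ee_rot: [0.956, 0.295, 0.001, 0.001]
wrist_force: [0.3, -1.9, 0.3]
opening: 0.003
grasp_force: 0.3
```

```bash
cat > a.py <<'E'
from h import *
s=arm.get_state(); d=s["position"]-np.array([.5664,-.0915,0]); print("r",np.hypot(*d[:2]),"ang",np.degrees(np.arctan2(d[1],d[0]))%360)
delta([.566,-.092,.068],68.6); print(s["ft_torque"])
E
python3 a.py
```

```text
r 0.04445018308901612 ang 217.25442674529182
t 8.43 pos [ 0.531  -0.1184  0.0717] yaw 34.3 zaxis [ 0.002 -0.001 -1.   ] shift cm [ 4.38 -0.21  0.37] turn z rad -0.599 F [ 0.3 -1.9  0.3] open 0.0 q6 2.2
[-0.20638104 -0.01283422 -0.01736872]
```

Emit:
send_rows(targets=[[0,0,0.12,0.03,-0.54,0.2,0],[0,0,0.12,0.03,-0.54,0.1,0],[0,0,0.12,0.03,-0.54,0,0],[0,0,0.12,0.03,-0.54,0,0],[0,0,0,0,0,0,0]])

```text
t: 9.05
position: [0.5238, -0.0986, 0.0686]
ee_rot: [0.998, 0.06, 0.001, 0.001]
wrist_force: [-0.4, -2.2, 1.3]
opening: 0.001
grasp_force: 0.9
```

```bash
python3 a.py
```

```text
r 0.04322967411238861 ang 189.43671040453938
t 9.05 pos [ 0.5238 -0.0986  0.0686] yaw 6.9 zaxis [ 0.002 -0.001 -1.   ] shift cm [ 4.27 -0.15  0.07] turn z rad -1.078 F [-0.4 -2.2  1.3] open 0.0 q6 2.71
[-0.33752328 -0.02517718 -0.01239766]
```

Emit:
send_rows(targets=[[0,0,0.1,-0.05,-0.5,0,0],[0,0,0.06,0,-0.5,0,0],[0,0,0.0,0.05,-0.3,0,0],[0,0,0,0,0,0,0]])

```text
t: 9.55
position: [0.5246, -0.0867, 0.069]
ee_rot: [1.0, -0.02, 0.003, 0.002]
wrist_force: [2.7, -4.5, 2.5]
opening: 0.001
grasp_force: 2.3
```

```bash
python3 a.py
python3 - <<'E'
from h import *
p=look("pics/w3.png",dict(stop_lobe1=.084),3)
u,v=[int(round(x)) for x in place_of("stop_top",p)[0]["position"]]
z=np.median(p["depth"][v-4:v+5,u-4:u+5]); c=np.array([(u-p["cx"])/p["fx"]*z,(v-p["cy"])/p["fy"]*z,z]); print("top pt",p["R"].T@(c-p["t"]))
E
```

```text
r 0.04204153226970667 ang 173.4137424622616
t 9.55 pos [ 0.5246 -0.0867  0.069 ] yaw -2.3 zaxis [ 0.005 -0.003 -1.   ] shift cm [4.15 0.36 0.13] turn z rad -1.238 F [ 2.7 -4.5  2.5] open 0.0 q6 2.89
[-0.86692989 -0.60515572 -0.0620249 ]
stop_lobe1 0.88 [361.7 183.1] [ 0.5605 -0.1327  0.084 ]
stop_lobe1 0.65 [202.9 245.7] [ 0.5354 -0.0657  0.084 ]
stop_lobe1 0.58 [215.5  70.7] [ 0.6059 -0.0762  0.084 ]
top pt [ 0.56563484 -0.09173431  0.09856006]
```

View pics/w3.png

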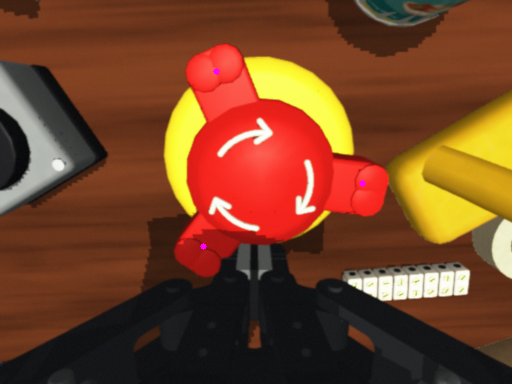

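Emit:
send_rows(targets=[[0,0,0,-0.05,0.3,0,0],[0,0,-0.06,-0.05,0.5,0,0],[0,0,-0.1,0.03,0.5,0,0],[0,0,-0.12,0.03,0.54,0,0],[0,0,-0.12,0.03,0.54,0,0],[0,0,-0.12,0.03,0.54,0,0],[0,0,-0.12,0.03,0.54,0,0],[0,0,-0.12,0.03,0.54,0,0],[0,0,-0.12,0.03,0.54,0,0],[0,0,-0.12,0.03,0.54,0,0],[0,0,0,0,0,0,0]])

```text
t: 11.08
position: [0.5388, -0.1288, 0.0661]
ee_rot: [0.888, 0.46, -0.001, -0.002]
wrist_force: [0.2, 0.3, -1.2]
opening: 0.0
grasp_force: 0.0
```

```bash
python3 a.py
python3 - <<'E'
from h import *
p=look("pics/w4.png",dict(stop_lobe1=.084),3)
u,v=[int(round(x)) for x in place_of("stop_top",p)[0]["position"]]
z=np.median(p["depth"][v-4:v+5,u-4:u+5]); c=np.array([(u-p["cx"])/p["fx"]*z,(v-p["cy"])/p["fy"]*z,z]); print("top pt",p["R"].T@(c-p["t"]))
E
```

```text
r 0.046386504820317004 ang 233.5171362171365
t 11.07 pos [ 0.5388 -0.1288  0.0661] yaw 54.8 zaxis [-0.003  0.003 -1.   ] shift cm [ 4.57  0.1  -0.18] turn z rad -0.24 F [ 0.2  0.3 -1.2] open 0.0 q6 1.83
[-0.0014838   0.04755689  0.03712213]
stop_lobe1 0.91 [359.8 188.3] [ 0.5945 -0.124   0.084 ]
stop_lobe1 0.79 [221.6  48.9] [ 0.5802 -0.0511  0.084 ]
stop_lobe1 0.69 [423.2  15.5] [ 0.6434 -0.0827  0.084 ]
top pt [ 0.56582657 -0.09218241  0.10255694]
```

Emit:
send_rows(targets=[[0,0,0,0,0,-3,0],[0,0,0,0,0,-5,0],[0,0,0,0,0,-4.5,0],[0,0,0,4.2,-1.85,0,0],[0,0,0,4.2,-1.85,0,0],[0,0,0,4.2,-1.85,0,0],[0,0,0,4.2,-1.85,0,0],[0,0,0,0,0,0,0]])

```text
t: 12.22
position: [0.5758, 0.0536, 0.192]
ee_rot: [0.887, 0.462, -0.0, -0.001]
wrist_force: [-0.3, -0.7, 0.2]
opening: 0.003
grasp_force: 0.0
```

Run:
```python
from h import *
p=look("pics/w5.png",dict(reset_top=.067,stop_top=.103),1)
delta([.575,.049,.075])
```

```text
reset_top 0.58 [260.7 183. ] [0.5811 0.0503 0.067 ]
stop_top 0.74 [342.7 333.2] [ 0.5681 -0.0907  0.103 ]
t 12.38 pos [0.5758 0.0499 0.1922] yaw 54.8 zaxis [-0.001 -0.    -1.   ] shift cm [-1.100e-01 -1.000e-02  1.172e+01] turn z rad 0.0 F [-0.2  0.1  1.2] open 0.0 q6 2.16
```

View pics/w5.png

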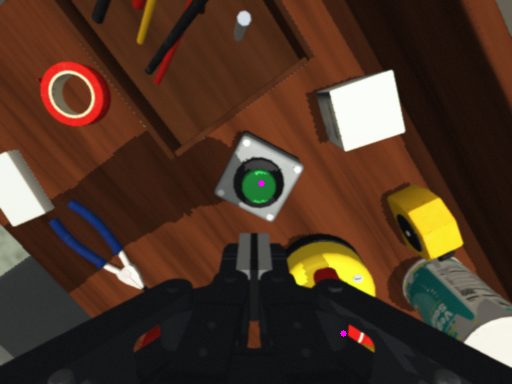

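Emit:
send_rows(targets=[[0,0,0,0.15,0.2,4,0],[0,0,0,0,0,4,0],[0,0,0,0,0,3.5,0],[0,0,0,0,0,0.7,0],[0,0,0,0,0,0.5,0],[0,0,0,0,0,0.4,0],[0,0,0,0,0,0,0]])

```text
t: 13.25
position: [0.5797, 0.0497, 0.0632]
ee_rot: [0.888, 0.46, 0.001, 0.001]
wrist_force: [-1.6, -2.1, 3.4]
opening: -0.003
grasp_force: 1.8
```

Emit:
send_rows(targets=[[0,0,0,0,0,0.3,0],[0,0,0,0,0,0.2,0],[0,0,0,0,0,0,0]])

```text
t: 13.62
position: [0.58, 0.0497, 0.0609]
ee_rot: [0.888, 0.46, 0.001, 0.002]
wrist_force: [-6.0, -1.7, 16.8]
opening: 0.001
grasp_force: 8.0
```

Emit:
send_rows(targets=[[0,0,0,0,0,-1.5,0],[0,0,0,0,0,-4,0],[0,0,0,0,0,-6,0],[0,0,0,-3,1.5,-2,0],[0,0,0,-3,1.5,0,0],[0,0,0,-3,1.5,0,0],[0,0,0,-3,1.5,0,0],[0,0,0,0,0,0,0],[0,0,0,0,0,0,0]])

```text
t: 14.75
position: [0.5588, -0.0817, 0.1912]
ee_rot: [0.888, 0.46, 0.0, -0.0]
wrist_force: [0.1, 0.3, 0.1]
opening: 0.002
grasp_force: 0.0
```

Run:
```python
from h import *
delta([.58,.05,.2])
p=look("pics/w6.png",dict(reset_top=.067,stop_top=.103),1); look("pics/w6.png",dict(stop_lobe1=.084),3)
for n in ["stop_top","reset_top"]:
    u,v=[int(round(x)) for x in place_of(n,p)[0]["position"]]
    z=np.median(p["depth"][v-4:v+5,u-4:u+5]); c=np.array([(u-p["cx"])/p["fx"]*z,(v-p["cy"])/p["fy"]*z,z]); print(n,p["R"].T@(c-p["t"]))
```

```text
t 14.75 pos [ 0.5588 -0.0817  0.1912] yaw 54.8 zaxis [ 0.     0.001 -1.   ] shift cm [11.99 -5.86 -0.87] turn z rad 0.0 F [0.1 0.3 0.1] open 0.0 q6 1.92
reset_top 0.73 [174.8  32.5] [0.5784 0.048  0.067 ]
stop_top 0.85 [269.7 199.9] [ 0.5673 -0.0912  0.103 ]
stop_lobe1 0.76 [229.7 227.3] [ 0.5239 -0.097   0.084 ]
stop_lobe1 0.56 [319.5 204.1] [ 0.5956 -0.1226  0.084 ]
stop_top [ 0.56734853 -0.09150994  0.10269245]
reset_top [0.57867693 0.04830215 0.06671922]
```

View pics/w6.png

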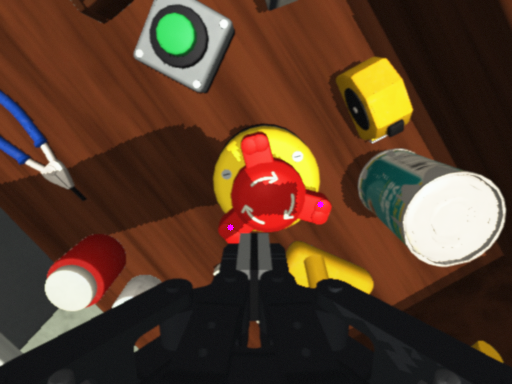

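The picture shows the red cap out and back at rest at (268,193), with its top at 103 mm. The green button is out at (175,34), with its top at 67 mm. The tape measure has not moved, and the fingers touch nothing.

```bash
python3 -c "
from h import *
print(arm.sign_off())"
```

```text
the job is handed in; nothing more can be done
None
```

The red button was pushed in until it latched, then twisted clockwise until it popped up; the green button was then pressed fully in and let go, and the job is handed in. The hand-in gave no verdict; the last wrist picture showed both buttons out, the cap untwisted and the tape measure in place, but I did not re-check the other three bystanders.

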